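Set a round bar in the mill's V-blocks and jog it in under the spindle

TASK

Set up the thicker of the two aluminium bars on the little mill: take it from the wooden rack and lay it gently, without dropping it, along the grooves of both V-blocks on the bed, centred so that it sticks out about equally at both ends. Then push the jog joystick straight over to the side its arrow points to and keep it fully over until the bed has run all the way in under the spindle to its stop, and let the stick go back upright. Never lean the stick sideways or the wrong way, and leave the thinner bar in the rack and the other things on the bench where they are.

Things in the scene. Friction and masses are not known exactly. Their poses are not given: they have to be found in the camera images.
- bar: The thicker bar: plain aluminium, round, 30 mm diameter, 170 mm long, about 0.32 kg. Origin at its centre, y axis along the bar (it may be rolled any way about it). It starts in either of the rack's two pairs of notches, its centre 49 mm above the bench.
- thin_bar: The thinner bar, to be left alone: same aluminium and length (170 mm), 20 mm diameter. Origin at its centre, y axis along the bar. It lies in the rack's other notches, parallel to the thick bar and 80 mm from it, its centre 42 mm above the bench.
- rack: Fixed wooden stock rack: 150 x 130 mm board 10 mm thick with two notched rails, 18 mm thick, 42 mm high over the bench, 110 mm apart centre to centre, so 92 mm of every bar is free between them. Origin at the centre of its underside; bars lie along its y axis, at x = -40 and +40 mm.
- mill: Fixed desktop mill. Base 310 mm wide (x), bed travels along y; fixed gantry across the -y half: dark side plates (x = +-161, y = -195 to -135 mm) and cross beam, 242 mm high, spindle motor in the middle (axis y = -91 mm, radius 25, from 190 to 270 mm height; cutter tip 147 mm). Origin on the bench, 60 mm to -y of the bed's centre at bed = 0.
- vee (a point): Where the thick bar's centre belongs: on the axis of a bar seated in both grooves, midway between the V-blocks, 115 mm above the bench; rides with the bed. y along the grooves and travel (+y away from gantry), x across. Steel V-blocks 50 mm either way along y, each 54 wide, 35 long, 40 mm high, 90 degree groove 36 wide, 18 deep; 65 mm free between them. Bed top at 72 mm, 240 (x) by 180 mm.
- bed (a joint): Position of the mill's bed in m: 0 = run fully out, 0.12 = run fully in under the spindle, at its stop. Starts at 0 to 0.02. The joystick drives it: held fully over to the arrow side it runs in within 4 to 6 s; when the stick is let go it coasts to rest within 25 mm and stays put. It also slides easily if pushed.
- jogbox: Fixed grey jog box, 110 x 110 mm, top panel 62 mm above the bench, joystick in the middle of its top. Origin at the centre of its underside. A black arrow head on the panel points to its -y side (opposite the cable gland), roughly the way the bed has to run, towards the gantry.
- knob (a point): Centre of the joystick's black ball knob, 34 mm diameter, on a 12 mm rod. The stick's pivot is 62 mm above the bench over the jog box's origin, the knob 85 mm from it (147 mm above the bench when upright). Rubber gaiter round the foot, up to 92 mm above the bench, 26 mm radius. Fully over needs about 10 N sideways at the knob.
- stick (a joint): Tilt of the joystick in rad along the arrow: 0 = upright, positive = knob towards the jog box's -y side (the arrow side; runs the bed in), stop at 0.4 (knob 33 mm over and 7 mm lower); negative runs the bed out. A spring brings it back to within 0.05 of upright.
- stick_side (a joint): Tilt of the joystick sideways in rad: 0 = upright, positive = knob towards the jog box's +x side. Spring-centred, stops at -0.4 and 0.4. It would drive the spindle across, so it is to stay near 0.
- oil_can: Bystander: white plastic oil bottle, 60 mm diameter, 150 mm high, standing on the bench. Origin at the centre of its underside.
- spanner: Bystander: steel spanner, 170 mm, lying on the bench beyond the rack.
- brush: Bystander: chip brush, 170 mm, lying on the bench near the robot.
Things that resemble listed ones, but are neither listed nor needed, are in the scene too. What is shaped like the bar but blue or pink is not meant.

How it is judged:
By the outcome, as a careful person would: the job done as asked, in the order asked, and still so for the second after the job is handed in, with the robot touching nothing.
It also fails if it takes over 72 s, if anything falls off the work surface, if the arm or the gripper's body presses on something with over 40 N, if the wrist force passes 120 N, or if a joint passes its speed limit or range.

ROBOT

A 6-joint arm with a two-finger parallel gripper is mounted at the origin on the work surface. World frame = base frame: x ahead of the robot, y to its left, z up, the work surface at z = 0. Lengths are in mm, angles in rad, forces in N, time in s.
With the tool pointing down it reaches from about 275 to 1000 mm from the base axis. Payload 8.4 kg.
Tool frame: the origin (TCP) lies midway between the tips of the shut fingers; the grasp point (between the pads) lies 19 mm behind it; z points along the fingers, y is the direction in which the jaws open and shut (so a half turn about z gives the same grasp; the last joint's range is limited). The gripper opens to 85 mm and grips with 20 to 120 N. Pads are 22 mm wide; open, the fingers measure 114 mm over their backs; the gripper's body (76 mm by 85 mm) begins 54 mm behind the grasp point. The pads swing forward as they close: fully open they stand 13 mm farther back than shut.
Start: joints at [-1.191, 0.353, 1.633, -0, 1.155, -0.002], TCP at [232.868, -580, 231.281] pointing down, gripper open.
Joint ranges: [-2.63, 2.63], [-0.92, 2.1], [0.06, 2.66], [-1.3, 4.44], [0, 2.69], [-3.02, 3.02]. Speed limits (rad/s): [2.22, 2.22, 2.79, 3.14, 3.14, 3.14].

INTERFACE

Orientations are given as [roll, pitch, yaw] about the fixed x, y, z axes, in that order (R = Rz(yaw) Ry(pitch) Rx(roll)).
In Python, from station import r gives the robot as it stands. Calls block until the motion is done:
- r.move_pose(position, orientation): joint-space move of the TCP to a pose.
- r.line_to(position, velocity=150, rotation=None): straight line of the TCP; rotation=None keeps the orientation; velocity is the mean speed in mm/s.
- r.movej(angles): joint-space move.
- r.ungrasp() and r.close_gripper(grasp_force=None): open the fingers fully, or close them until they stop; grasp_force is the grip in N (None keeps the last).
- r.hold(seconds).
- r.solve_ik(position, orientation): joint angles nearest the present ones, or None.
- r.snapshot(name): name is "scene" or "side" or "wrist"; returns the picture (400x640x3 uint8, red, green, blue); there is no depth.
- r.calibration(name): a dict with "K" (3x3 intrinsics, pixels), "origin" and "orientation" of the camera in the world; the wrist camera has in their place "T_tool_cam" (4x4, takes a point from camera to tool coordinates, whose origin is the TCP and whose axes are the flange's). Camera axes: x right, y up, looking along -z (the intrinsics and any distortion apply to the point x, -y, -z); pixel columns grow to the right and rows downward; lengths in mm; the calibration is good to about 2 mm. A picture is of the moment at which its call begins: read the wrist's pose just before it. calibration takes no time and is no camera call.
A pose or a line that the arm cannot do raises r.PlanningError and nothing moves.
- r.finish_job(): hands the job in, once; it reports no verdict.
Readings, each from a call of its own:
- r.current_t(): time.
- r.current_joint_positions(): joint angles.
- r.current_qvel(): joint speeds.
- r.current_joint_efforts(): joint torques, N m.
- r.current_tool_pos(): TCP position.
- r.current_tcp_rot(): TCP orientation.
- r.current_wrist_force(): force on the tool from outside, world axes, zero at the start.
- r.current_torque(): the same for the moment, N m.
- r.current_opening(): finger opening in mm.
Only numpy, scipy, OpenCV 4.12 (cv2) and the standard library are available. Lean on these libraries where they do the work, as an engineer would, in place of code of your own. Each camera call takes 0.05 s, during which the arm holds its last target. There are 200 camera calls.

## Working session

There is one attempt and no reset: what is moved stays moved. The work goes in short steps, each a Python script; the robot and the scene stay as the last script left them, time stands still between calls to the robot, and variables do not carry over. Pictures are saved under pics/ and viewed, on a budget of 10 in all, crops included, one or two more only if the job needs it, and the job is handed in when it is done.

```bash
mkdir -p pics; ls; python3 - <<'E'
from station import r
import cv2,numpy as np
for n in("scene","side"):
    im=r.snapshot(n); cv2.imwrite(f"pics/{n}0.png",im[:,:,::-1])
    c=r.calibration(n); print(n,c)
print(r.calibration("wrist"),r.current_t(),r.current_tcp_rot())
E
```

```text
pics
scene {'K': array([[467.54979326,   0.        , 311.00541042],
       [  0.        , 467.54979326, 206.46875613],
       [  0.        ,   0.        ,   1.        ]]), 'origin': array([1317.37490147, -130.05251016,  953.63243273]), 'orientation': array([ 0.76358188, -0.00763391,  1.153691  ])}
side {'K': array([[442.01072958,   0.        , 322.25629709],
       [  0.        , 442.01072958, 196.87623314],
       [  0.        ,   0.        ,   1.        ]]), 'origin': array([ 493.35257778, 1298.3366211 ,  702.26621987]), 'orientation': array([ 1.0747734 ,  0.01335664, -3.02391336])}
{'K': array([[316.8843603 ,   0.        , 319.20569515],
       [  0.        , 316.8843603 , 192.57680712],
       [  0.        ,   0.        ,   1.        ]]), 'T_tool_cam': array([[-5.95579408e-04,  9.57323456e-01,  2.89018073e-01,
         7.39052966e+01],
       [ 9.99999822e-01,  5.77918982e-04,  1.46440341e-04,
        -2.26402646e-01],
       [-2.68382570e-05,  2.89018109e-01, -9.57323630e-01,
        -1.42448179e+02],
       [ 0.00000000e+00,  0.00000000e+00,  0.00000000e+00,
         1.00000000e+00]])} 0.1 [-3.14041500e+00 -1.60402851e-05  3.81804169e-01]
```

View pics/scene0.png

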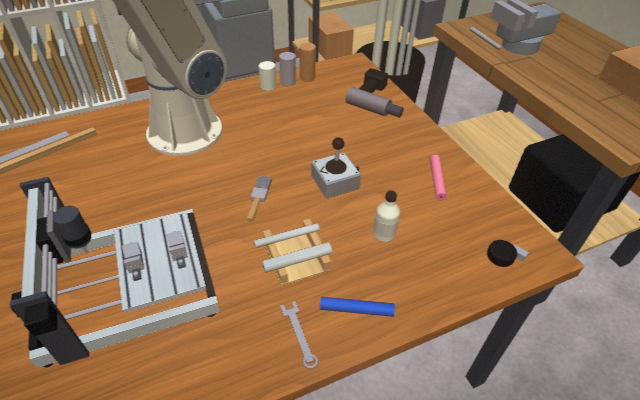

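View pics/side0.png

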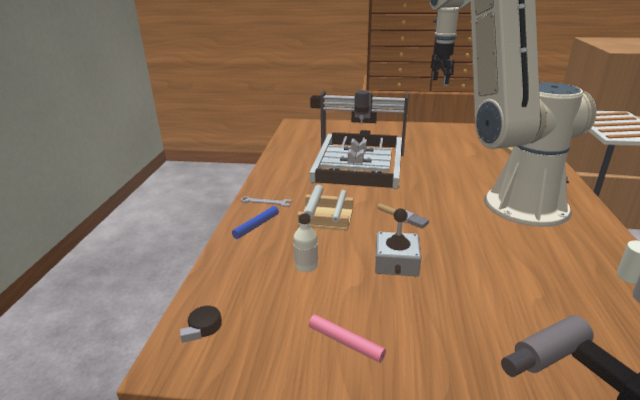

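The scene view shows the thick bar at about (264,266)–(331,248), the thin one at (255,243)–(319,228), the knob at (338,144) and the V-blocks at (133,257) and (177,245). The side view agrees, with the knob at (400,215).

```bash
cat > h.py <<'E'
from station import r
import cv2,numpy as np
from scipy.spatial.transform import Rotation as Ro
def cam(n):
    c=r.calibration(n)
    if n=="wrist":
        T=c["T_tool_cam"]; R=Ro.from_euler("xyz",r.current_tcp_rot()).as_matrix(); p=np.array(r.current_tool_pos())
        return c["K"],p+R@T[:3,3],R@T[:3,:3]
    return c["K"],np.array(c["origin"]),Ro.from_euler("xyz",c["orientation"]).as_matrix()
def ray(c,u,v):
    K,o,R=c; d=R@np.array([(u-K[0,2])/K[0,0],-(v-K[1,2])/K[1,1],-1]); return o,d/np.linalg.norm(d)
def onz(c,u,v,z):
    o,d=ray(c,u,v); return o+d*(z-o[2])/d[2]
def meet(c1,p1,c2,p2):
    o1,d1=ray(c1,*p1);o2,d2=ray(c2,*p2)
    s=np.linalg.lstsq(np.c_[d1,-d2],o2-o1,rcond=None)[0]
    a,b=o1+s[0]*d1,o2+s[1]*d2; return (a+b)/2,np.linalg.norm(a-b)
def proj(c,p):
    K,o,R=c; q=R.T@(np.array(p)-o); return np.array([K[0,2]+K[0,0]*q[0]/-q[2],K[1,2]+K[1,1]*q[1]/q[2]])
E
python3 - <<'E'
from h import *
np.set_printoptions(precision=1,suppress=True)
s=cam("scene");d=cam("side")
for nm,u,v,z in[("thickA",264,266,49),("thickB",331,248,49),("thinA",255,243,42),("thinB",319,228,42),("knob",338,144,147),("boxfootish",336,175,62),("v1",133,257,112),("v2",177,245,112),("bedcorner",120,307,72),("bedFR",211,292,72),("bedBR",195,211,72),("motor",68,215,270),("can cap",391,196,150),("blueA",320,304,15),("brush",255,215,5)]: print(nm,onz(s,u,v,z))
print(meet(s,(338,144),d,(400,215)), meet(s,(391,196),d,(304,218)))
E
```

```text
thickA [663.4  44.6  49. ]
thickB [677.9 214.9  49. ]
thinA [582.3  49.6  42. ]
thinB [601.  217.6  42. ]
knob [426.7 352.3 147. ]
boxfootish [455.4 336.5  62. ]
v1 [ 567.7 -228.9  112. ]
v2 [ 572.7 -130.7  112. ]
bedcorner [ 658.8 -281.5   72. ]
bedFR [700.1 -91.7  72. ]
bedBR [444. -63.  72.]
motor [ 550.9 -310.7  270. ]
can cap [661.9 380.3 150. ]
blueA [793.1 132.9  15. ]
brush [458.3  89.6   5. ]
(array([422.2, 353.6, 145. ]), np.float64(3.2218445816098864)) (array([654.6, 384.9, 142.5]), np.float64(1.8744031340190563))
```

```bash
python3 - <<'E'
from h import *
np.set_printoptions(precision=3,suppress=True)
r.line_to([232.9,-580,400],velocity=250)
print(r.current_t())
r.move_pose([570,-170,330],[np.pi,0,1.52])
print(r.current_t(),r.current_joint_positions(),r.current_tool_pos(),r.current_tcp_rot())
im=r.snapshot("wrist"); cv2.imwrite("pics/w_vee.png",im[:,:,::-1])
r.move_pose([670,130,220],[np.pi,0,1.49])
print(r.current_t(),r.current_joint_positions(),r.current_tool_pos(),r.current_tcp_rot())
im=r.snapshot("wrist"); cv2.imwrite("pics/w_rack.png",im[:,:,::-1])
E
```

```text
0.925
2.8583 [-0.294  0.229  1.583 -0.     1.33  -0.242] [ 569.848 -170.929  330.114] [3.141 0.    1.519]
4.175 [ 0.188  0.451  1.51  -0.001  1.18   0.27 ] [670.315 128.809 220.634] [3.141 0.    1.489]
```

View pics/w_vee.png

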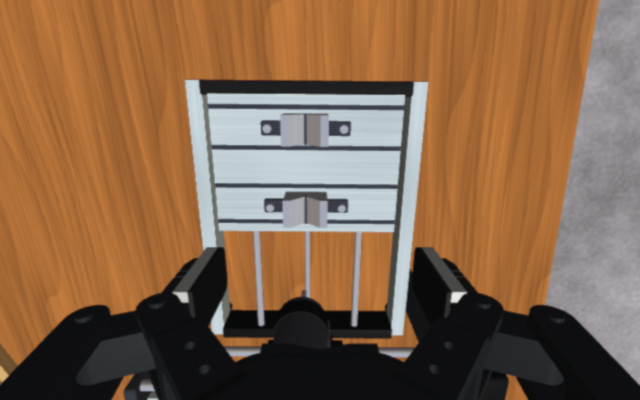

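View pics/w_rack.png

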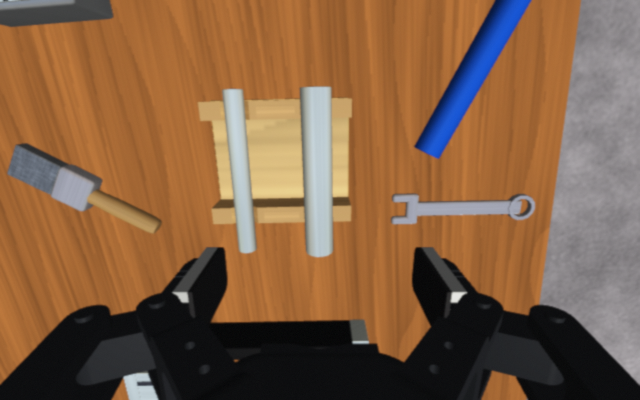

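The wrist picture over the mill shows the V-blocks at about (304,130) and (305,209), with their groove lines visible. Over the rack, the thick bar runs from (316,87) to (319,255) and the thin bar from (233,90) to (247,252).

```bash
python3 - <<'E'
from h import *
np.set_printoptions(precision=1,suppress=True)
im=cv2.imread("pics/w_rack.png");hsv=cv2.cvtColor(im,cv2.COLOR_BGR2HSV)
m=((hsv[...,1]<45)&(hsv[...,2]>110)).astype(np.uint8)*255
m[:, :290]=0;m[:,345:]=0;m[:70]=0;m[270:]=0
n,l,st,_=cv2.connectedComponentsWithStats(m);k=1+st[1:,4].argmax();print(st[k])
ys,xs=np.where(l==k)
c=cam("wrist")
rows=np.arange(ys.min(),ys.max()+1)
P=[]
for y in rows[6:-6:4]:
    e=xs[ys==y]; a=onz(c,e.min()-.5,y,49);b=onz(c,e.max()+.5,y,49); P.append((a+b)/2)
P=np.array(P); f=np.polyfit(P[:,1],P[:,0],1)
mx=xs.mean()
y0=onz(c,316,ys.min()-.5,64)[1];y1=onz(c,319,ys.max()+.5,64)[1]
yc=(y0+y1)/2
print("slope",f,"len",y0-y1,"centre",np.polyval(f,yc),yc,"resid",np.std(P[:,0]-np.polyval(f,P[:,1])))
# crop vee
v=cv2.imread("pics/w_vee.png")[105:235,250:360]
cv2.imwrite("pics/vcrop.png",cv2.resize(v,None,fx=5,fy=4.5,interpolation=cv2.INTER_CUBIC)[:600])
E
```

```text
[ 301   87   32  170 4701]
slope [  0.1 660.7] len 168.98438626354462 centre 668.5861755042577 126.91895785785171 resid 0.2776000188027894
```

View pics/vcrop.png

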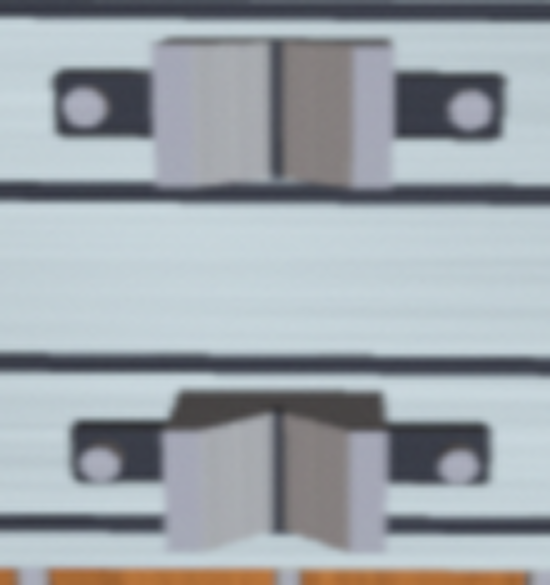

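```bash
python3 - <<'E'
from h import *
np.set_printoptions(precision=2,suppress=True)
c=r.calibration("wrist");T=c["T_tool_cam"];R=Ro.from_euler("xyz",[3.1410,0,1.5190]).as_matrix()
C=(c["K"],np.array([569.848,-170.929,330.114])+R@T[:3,3],R@T[:3,:3])
g=lambda x,y,z:onz(C,250+(x+.5)/5-.5,105+(y+.5)/4.5-.5,z)
A=[g(*p,112) for p in((153,42),(392,42),(155,187),(393,187))]
B=[g(*p,112) for p in((163,430),(388,430),(165,550),(387,550))]
a,b=np.mean(A,0),np.mean(B,0)
print(np.array(A),np.array(B),a,b,"mid",(a+b)/2,"dist",np.linalg.norm(a-b),"yawoff",np.arctan2(*(a-b)[:2]))
print("groove",g(278,110,94),g(279,470,94))
c=cam("wrist")
print("thick ang 0.1?")
E
```

```text
[[ 529.83 -112.77  112.  ]
 [ 582.61 -115.53  112.  ]
 [ 527.15 -148.32  112.  ]
 [ 581.25 -151.15  112.  ]] [[ 523.41 -212.86  112.  ]
 [ 577.2  -215.67  112.  ]
 [ 520.94 -247.24  112.  ]
 [ 575.4  -250.08  112.  ]] [ 555.21 -131.94  112.  ] [ 549.24 -231.46  112.  ] mid [ 552.22 -181.7   112.  ] dist 99.70196753203787 yawoff 0.05993359816860199
groove [ 555.48 -132.3    94.  ] [ 549.23 -231.98   94.  ]
thick ang 0.1?
```

```bash
python3 - <<'E'
from h import *
np.set_printoptions(precision=2,suppress=True)
Y=np.pi/2-.062
r.line_to([668.6,126.9,110],velocity=200,rotation=[np.pi,0,Y])
r.line_to([668.6,126.9,28],velocity=80)
print(r.current_tool_pos(),r.current_wrist_force())
r.close_gripper(50); r.hold(.2)
print(r.current_t(),r.current_tool_pos(),r.current_opening(),r.current_wrist_force())
r.line_to([668.6,126.9,40],velocity=40)
print(r.current_opening(),r.current_wrist_force())
r.line_to([668.6,126.9,200],velocity=150)
r.hold(.3)
print(r.current_t(),r.current_tool_pos(),r.current_opening(),r.current_wrist_force(),r.current_torque())
im=r.snapshot("wrist"); cv2.imwrite("pics/w_grasp.png",im[:,:,::-1])
E
```

```text
[669.1  126.99  28.63] [0.31 0.29 0.14]
6.8583 [668.23 126.93  28.36] 28.850694167782912 [-3.79  0.6   4.84]
28.65203754343344 [-0.15 -0.7  -3.69]
8.825 [668.4  126.85 199.42] 28.87513928647944 [-0.09 -0.67 -3.3 ] [ 0.04  0.   -0.02]
```

View pics/w_grasp.png

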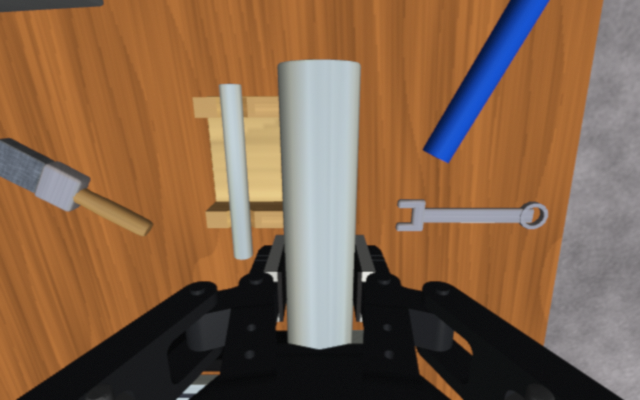

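The bar is held between the pads with its far end at about (319,61). The thin bar is undisturbed at (232,86)–(243,258).

```bash
python3 - <<'E'
from h import *
np.set_printoptions(precision=2,suppress=True)
im=cv2.imread("pics/w_grasp.png");hsv=cv2.cvtColor(im,cv2.COLOR_BGR2HSV)
m=(hsv[...,1]<45)&(hsv[...,2]>110)
c=cam("wrist");p=np.array(r.current_tool_pos())
def run(y):
    x=320
    a=x
    while m[y,a-1]:a-=1
    b=x
    while m[y,b+1]:b+=1
    return a,b
col=np.where(m[40:120,319])[0][0]+40
pts=[]
for y in range(80,220,20):
    a,b=run(y); w=(onz(c,a-.5,y,220)+onz(c,b+.5,y,220))/2; pts.append(w); print(y,a,b,w-p, np.linalg.norm(onz(c,a-.5,y,220)-onz(c,b+.5,y,220)))
pts=np.array(pts);f=np.polyfit(pts[:,1],pts[:,0],1)
print("slope",f[0],"toprow",col,"end",onz(c,319,col-.5,235)-p)
E
```

```text
80 282 359 [ 5.74 79.52 20.46] 28.32597919169351
100 283 358 [ 5.32 72.56 20.46] 28.082031644566996
120 283 358 [ 4.87 65.36 20.46] 28.581551955648504
140 284 357 [ 4.41 57.89 20.46] 28.333397704283126
160 285 356 [ 3.94 50.15 20.46] 28.076089866205578
180 285 356 [ 3.44 42.11 20.46] 28.60365858585669
200 285 355 [ 2.73 33.78 20.46] 28.746724999100902
slope 0.06443045590712587 toprow 60 end [ 5.57 84.86 35.46]
```

```bash
python3 - <<'E'
from h import *
np.set_printoptions(precision=2,suppress=True)
Y=np.pi/2-.061; x,y=552.0,-181.7
r.line_to([x,y,200],velocity=170,rotation=[np.pi,0,Y])
r.line_to([x,y,115],velocity=80); r.hold(.4)
f0=np.array(r.current_wrist_force());print(r.current_t(),r.current_tool_pos(),r.current_tcp_rot(),f0)
im=r.snapshot("wrist"); cv2.imwrite("pics/w_pre.png",im[:,:,::-1])
c=r.snapshot("side"); cv2.imwrite("pics/s_pre.png",c[:,:,::-1])
E
```

```text
12.575 [ 552.07 -181.73  115.16] [3.14 0.   1.51] [ 0.01 -0.43 -3.64]
```

View pics/w_pre.png

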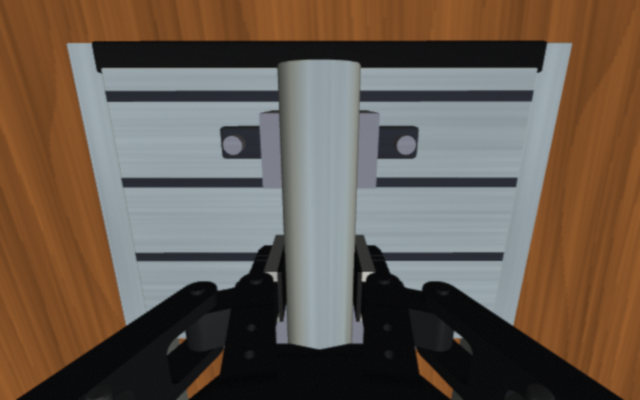

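The bar (edges at columns 281–357) sits centred over the upper V-block (columns 260–378), and the clamp bolts at 232 and 406 agree. I'll lower it while watching the wrist force.

```bash
python3 - <<'E'
from h import *
np.set_printoptions(precision=2,suppress=True)
x,y=552.0,-181.7
f0=np.array(r.current_wrist_force())
r.line_to([x,y,99],velocity=50)
z=99
while z>88:
    z-=.7; r.line_to([x,y,z],velocity=12)
    d=np.array(r.current_wrist_force())-f0
    print(round(z,1),r.current_tool_pos()[2],d)
    if d[2]>6: break
print(r.current_t(),r.current_opening())
im=r.snapshot("wrist"); cv2.imwrite("pics/w_seat.png",im[:,:,::-1])
E
```

```text
98.3 98.43571270914592 [-0.87 -0.39  0.26]
97.6 97.65206450194549 [ 0.82 -0.5   0.71]
96.9 96.82539190873105 [-0.85 -0.64  0.36]
96.2 96.12071199484815 [ 0.3  -0.62  0.67]
95.5 95.45486528647493 [-0.87  0.01 -0.14]
94.8 94.75028873793399 [-1.11 -0.65  0.33]
94.1 94.23088178900649 [-0.55  0.49  1.23]
93.4 94.14539044275172 [-3.23 -0.25  9.16]
15.1417 28.434853787952616
```

```bash
python3 - <<'E'
from h import *
np.set_printoptions(precision=2,suppress=True)
print(r.current_torque())
r.ungrasp(); r.hold(.3)
print(r.current_tool_pos(),r.current_wrist_force(),r.current_opening())
r.line_to([552,-181.7,150],velocity=60)
r.line_to([552,-181.7,330],velocity=200)
r.hold(.2)
im=r.snapshot("wrist"); cv2.imwrite("pics/w_after.png",im[:,:,::-1])
print(r.current_t(),r.current_tool_pos())
hsv=cv2.cvtColor(im,cv2.COLOR_RGB2HSV);c=cam("wrist")
im=cv2.imread("pics/scene0.png")
for n in("scene","side"):
    s=r.snapshot(n);cv2.imwrite(f"pics/{n}1.png",s[:,:,::-1])
E
python3 - <<'E'
import cv2,numpy as np
a=cv2.imread("pics/w_after.png")[60:300,170:470]
a=cv2.resize(a,None,fx=1.5,fy=1.5)
b=cv2.resize(cv2.imread("pics/scene1.png")[100:240,270:430],None,fx=2.2,fy=2.2)
H=max(len(a),len(b));o=np.zeros((H,a.shape[1]+b.shape[1],3),np.uint8);o[:len(a),:a.shape[1]]=a;o[:len(b),a.shape[1]:]=b
o=o[:, :800];cv2.imwrite("pics/comb.png",o);print(o.shape)
E
```

```text
[ 0.    0.41 -0.07]
[ 552.   -181.69   93.39] [ 0.02 -0.28  0.43] 85.43218355612385
18.475 [ 551.67 -181.62  329.01]
(360, 800, 3)
```

View pics/comb.png

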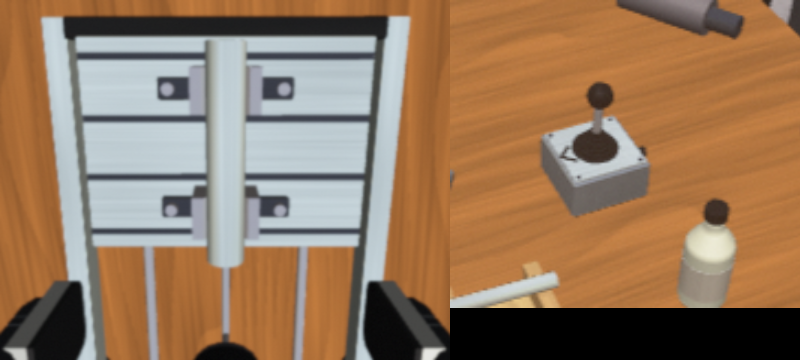

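The bar lies in both grooves, sticking out at both ends (crop rows 40–266, blocks at 65–240). The jog box arrow points left in the scene picture, towards the gantry, with the gland at the right. Next is the jog box.

```bash
python3 - <<'E'
from h import *
np.set_printoptions(precision=2,suppress=True)
c=cam("wrist")
im=cv2.imread("pics/w_after.png");hsv=cv2.cvtColor(im,cv2.COLOR_BGR2HSV)
# crop rows 40 and 266 -> image
a=onz(c,170+225/1.5,60+40/1.5-.5,130);b=onz(c,170+226/1.5,60+266/1.5-.5,130)
print("bar ends",a,b,(a+b)/2)
r.line_to([520,-60,330],velocity=300)
r.move_pose([424,345,290],[np.pi,0,np.pi/2])
r.hold(.2)
print(r.current_t(),r.current_tool_pos(),r.current_tcp_rot(),r.current_joint_positions())
im=r.snapshot("wrist"); cv2.imwrite("pics/w_jog.png",im[:,:,::-1])
E
```

```text
bar ends [557.75 -97.29 130.  ] [ 548.3  -265.11  130.  ] [ 553.03 -181.2   130.  ]
20.8833 [424.57 344.28 290.12] [3.14 0.   1.57] [ 0.68  0.18  1.73 -0.    1.23  0.68]
```

View pics/w_jog.png

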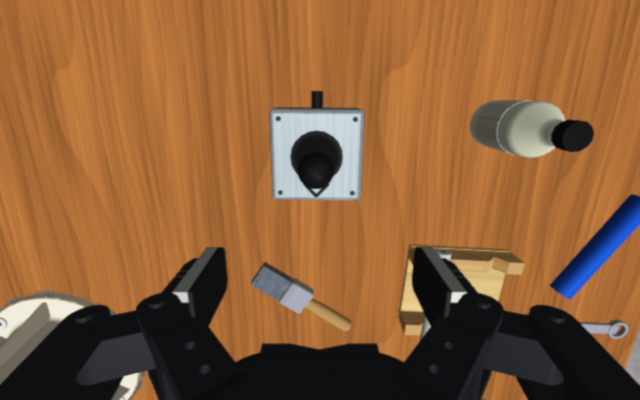

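```bash
python3 - <<'E'
from h import *
np.set_printoptions(precision=3,suppress=True)
im=cv2.imread("pics/w_jog.png");hsv=cv2.cvtColor(im,cv2.COLOR_BGR2HSV);c=cam("wrist")
m=((hsv[...,1]<60)&(hsv[...,2]>130)).astype(np.uint8)*255
m[:,:255]=0;m[:,380:]=0;m[:95]=0;m[215:]=0
P=np.array([onz(c,x,y,62)[:2] for y,x in np.argwhere(m)],np.float32)
print("panel",cv2.minAreaRect(P))
# dark knob
g=(hsv[...,2]<60).astype(np.uint8); 
for y in range(150,194,4):
    xs=np.where(g[y,260:370])[0]+260; print(y,(xs.min(),xs.max()) if len(xs) else None,end=" ")
S=[onz(c,u,v,62) for u,v in((278,119),(355,119),(281,193),(352,193))]
print(np.array(S),np.mean(S,0))
print("knob",onz(c,316.5,170,147))
E
python3 - <<'E'
import cv2
a=cv2.imread("pics/w_jog.png")[85:210,260:375]
cv2.imwrite("pics/jcrop.png",cv2.resize(cv2.convertScaleAbs(a,alpha=1.8,beta=30),None,fx=4.8,fy=4.8,interpolation=cv2.INTER_CUBIC))
E
```

```text
panel ((421.54302978515625, 351.4307556152344), (106.50762939453125, 106.58071899414062), 89.45921325683594)
150 (np.int64(292), np.int64(340)) 154 (np.int64(292), np.int64(340)) 158 (np.int64(292), np.int64(340)) 162 (np.int64(292), np.int64(340)) 166 (np.int64(293), np.int64(338)) 170 (np.int64(296), np.int64(336)) 174 (np.int64(299), np.int64(333)) 178 (np.int64(300), np.int64(330)) 182 (np.int64(303), np.int64(328)) 186 (np.int64(306), np.int64(326)) 190 (np.int64(310), np.int64(321)) [[377.572 394.415  62.   ]
 [465.468 394.266  62.   ]
 [377.776 306.155  62.   ]
 [464.521 306.029  62.   ]] [421.334 350.216  62.   ]
knob [422.136 353.935 147.   ]
```

View pics/jcrop.png

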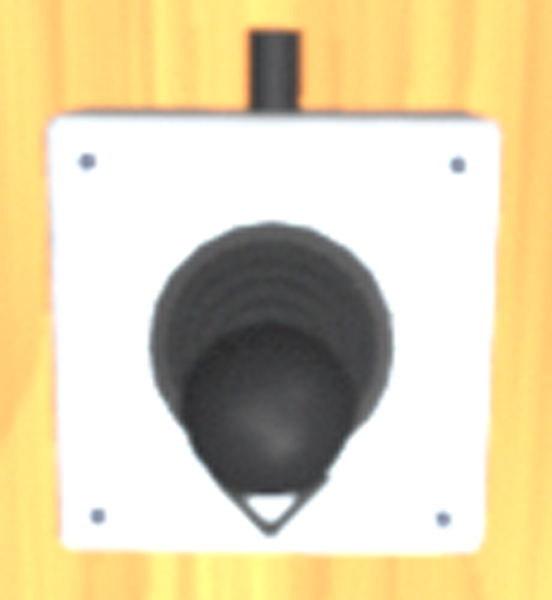

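```bash
python3 - <<'E'
from h import *
np.set_printoptions(precision=2,suppress=True)
c=cam("wrist"); g=lambda x,y,z:onz(c,260+(x+.5)/4.8-.5,85+(y+.5)/4.8-.5,z)
TL,TR,BL,BR=[g(*p,62) for p in((87,161),(458,165),(97,516),(443,519))]
print(TL,TR,BL,BR,"centre",(TL+TR+BL+BR)/4)
for a,b in((TL,TR),(BL,BR)): d=b-a;print(np.arctan2(d[1],d[0]))
for a,b in((BL,TL),(BR,TR)): d=b-a;print(np.arctan2(-d[0],d[1]))
print("knob",g(270,408,147))
E
```

```text
[377.3  395.37  62.  ] [465.49 394.29  62.  ] [376.37 307.3   62.  ] [464.38 306.38  62.  ] centre [420.89 350.83  62.  ]
-0.012212116803638892
-0.010506275391290348
-0.01059549104972948
-0.01259475514757934
knob [421.54 354.31 147.  ]
```

```bash
python3 - <<'E'
from h import *
np.set_printoptions(precision=2,suppress=True)
Y=np.pi/2-.0115; k=np.array([421.2,352.5]); ax=np.array([-.0115,-1.])
r.line_to([*k,230],velocity=150,rotation=[np.pi,0,Y])
r.line_to([*k,126.5],velocity=100)
print(r.current_t(),r.current_tool_pos())
r.close_gripper(30); r.hold(.2)
f0=np.array(r.current_wrist_force()); print(r.current_opening(),f0,r.current_tool_pos())
def go(a,v=50,extra=0):
    p=k+ax*(85*np.sin(a)+extra); r.line_to([*p,126.5-85*(1-np.cos(a))],velocity=v)
for a in(.13,.27,.38): go(a)
e=0
while e<10:
    go(.4,20,e); d=np.array(r.current_wrist_force())-f0; print(e,r.current_tool_pos(),d)
    if d[1]>22: break
    e+=2
print(r.current_t(),r.current_opening())
b=None
for i in range(8):
    im=r.snapshot("scene").astype(int)
    if b is not None: print(i,round(r.current_t(),2),(abs(im-b)[150:340,0:220].max(2)>25).sum(),np.array(r.current_wrist_force())-f0)
    b=im; r.hold(1)
cv2.imwrite("pics/scene2.png",b[:,:,::-1].astype(np.uint8))
E
```

```text
22.6667 [421.57 352.81 127.12]
32.60199784904826 [-0.32  0.31  5.12] [421.43 352.73 126.81]
0 [422.07 321.28 120.82] [-0.09  6.57  3.34]
2 [421.84 319.4  120.37] [ 0.5   9.93 -3.44]
4 [421.6  317.38 120.13] [ 0.73 10.08 -4.88]
6 [421.49 315.53 119.87] [ 0.56 11.6  -9.27]
8 [421.42 313.69 119.65] [  0.89  12.79 -12.78]
25.7583 32.281432234289625
1 26.86 3925 [  1.8   11.9  -11.76]
2 27.91 4248 [  1.16  12.23 -10.07]
3 28.96 4435 [  1.23  11.37 -11.39]
4 30.01 1632 [  1.7   11.77 -11.32]
5 31.06 28 [  1.56  12.03 -11.08]
6 32.11 0 [  2.42  11.66 -11.85]
7 33.16 0 [  1.52  12.08 -11.32]
```

View pics/scene2.png

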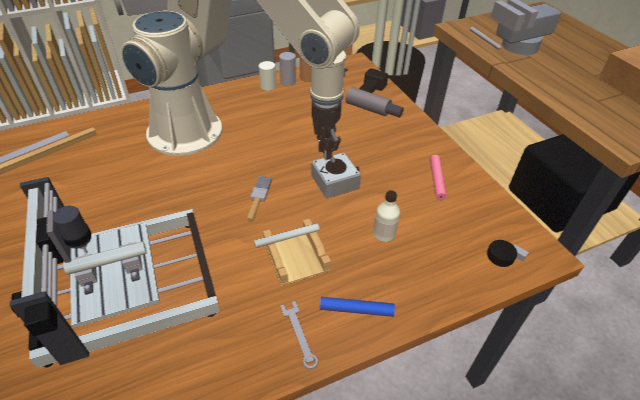

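The bed has run in under the spindle and stopped: the last three frames show no change. The bar is still in the blocks, about (65,266)–(143,245). I'll ease the stick most of the way back, then release it short of upright so that it can't be pulled the wrong way.

```bash
python3 - <<'E'
from h import *
np.set_printoptions(precision=2,suppress=True)
k=np.array([421.2,352.5]); ax=np.array([-.0115,-1.])
for a in(.35,.25,.14):
    p=k+ax*85*np.sin(a); r.line_to([*p,126.5-85*(1-np.cos(a))],velocity=50)
print(r.current_tool_pos(),r.current_wrist_force())
r.ungrasp(); r.hold(.5)
print(r.current_tool_pos(),r.current_wrist_force())
p=r.current_tool_pos()
r.line_to([p[0],p[1],290],velocity=100)
r.move_pose([424,345,290],[np.pi,0,np.pi/2]); r.hold(.5)
c=cam("wrist");im=r.snapshot("wrist");s=r.snapshot("scene");cv2.imwrite("pics/scene3.png",s[:,:,::-1])
b=cv2.imread("pics/w_jog.png").astype(int); d=(abs(im[:,:,::-1].astype(int)-b).max(2)>40)
print("wrist diff px at box",d[95:215,255:380].sum())
b2=cv2.imread("pics/scene2.png").astype(int);print("mill diff",(abs(s[:,:,::-1].astype(int)-b2)[150:340,0:220].max(2)>25).sum())
print(r.current_t(),r.current_tool_pos())
a=cv2.resize(im[85:210,260:375,::-1],None,fx=2.6,fy=2.6);q=cv2.resize(s[170:370,0:220,::-1],None,fx=2.2,fy=2.2)
o=np.zeros((max(len(a),len(q)),a.shape[1]+q.shape[1],3),np.uint8);o[:len(a),:a.shape[1]]=a;o[:len(q),a.shape[1]:]=q
cv2.imwrite("pics/fin.png",o);print(o.shape)
E
```

```text
[420.84 340.41 125.45] [-0.69 -0.84  3.85]
[421.08 340.66 125.69] [-0.29  0.75  0.43]
wrist diff px at box 441
mill diff 83
38.9083 [424.   344.97 290.04]
(440, 783, 3)
```

View pics/fin.png

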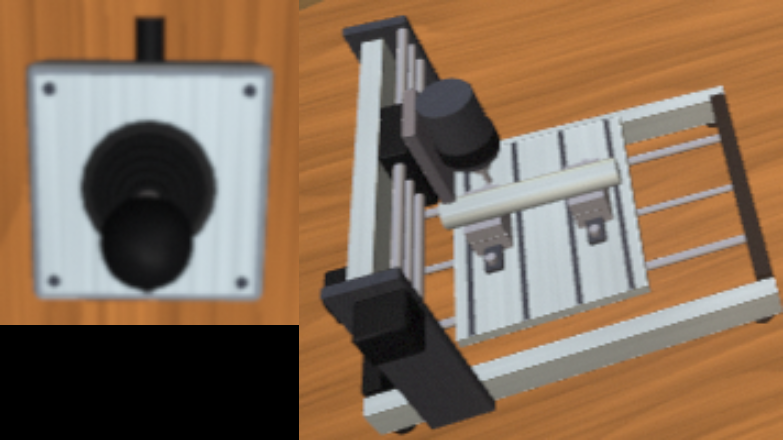

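```bash
python3 - <<'E'
from h import *
np.set_printoptions(precision=2,suppress=True)
r.hold(.5);c=cam("wrist");im=r.snapshot("wrist")
g=cv2.cvtColor(im,cv2.COLOR_RGB2GRAY)[85:210,260:375]
G=cv2.resize(cv2.convertScaleAbs(g,alpha=1.8,beta=30),None,fx=4.8,fy=4.8,interpolation=cv2.INTER_CUBIC)
w=lambda x,y,z:onz(c,260+(x+.5)/4.8-.5,85+(y+.5)/4.8-.5,z)
for n in("new","old"):
    if n=="old":
        g=cv2.cvtColor(cv2.imread("pics/w_jog.png"),cv2.COLOR_BGR2GRAY)[85:210,260:375]
        G=cv2.resize(cv2.convertScaleAbs(g,alpha=1.8,beta=30),None,fx=4.8,fy=4.8,interpolation=cv2.INTER_CUBIC)
    C=cv2.HoughCircles(G,cv2.HOUGH_GRADIENT,1,20,param1=60,param2=15,minRadius=78,maxRadius=95)
    for x,y,R in (C[0][:3] if C is not None else []): print(n,x,y,R,w(x,y,147))
E
```

```text
new 270.5 449.5 83.1 [421.07 346.7  147.  ]
```

```bash
python3 - <<'E'
from h import *
print(r.current_t(),r.current_wrist_force(),abs(np.array(r.current_qvel())).max())
s=r.snapshot("scene");b2=cv2.imread("pics/scene3.png").astype(int);print("diff",(abs(s[:,:,::-1].astype(int)-b2)[150:340,0:220].max(2)>25).sum())
print(r.finish_job())
E
```

```text
39.4583 [-0.17345289 -0.79003055  0.3039764 ] 0.0025568495317137606
diff 0
the job is handed in; nothing more can be done
None
```

The thick bar is in the grooves of both V-blocks and the bed has run all the way in under the spindle. I handed the job in at about 39.5 s of the 72 s allowed.

- **Bar:** I lowered it until it touched (about 9 N) at the expected height, then let go. The check afterwards put its centre within about 1 mm of the target, so both ends stick out equally.
- **Joystick and bed:** I gripped the knob and held it over along the arrow until the bed stopped moving. The scene pictures showed no change for the last 2 s of the hold. I took that as the end stop and did not measure the bed position separately. Between release and hand-in the bed stayed still.
- **Other things:** the thin bar stayed in the rack, and nothing else on the bench looked moved.

**Checks that fell short or disagreed:**
- The force on the stick only reached about 13 N, below the 22 N I had set as my sign of hard contact with the stop. The command went about 8 mm past full tilt, so the grip may have slipped a little.
- The stick came to rest about 4 mm to the arrow side, roughly 0.05 rad. That is right at the edge of the stated 0.05 spring-back, and I left it there. A second measurement of its starting position with the same method failed, but an earlier reading had it about 3.5 mm to the other side.
- About 83 pixels around the mill changed between the last picture of the hold and the first after release. I could see no movement in the picture, and the two pictures after release were identical.

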